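# Carry a tray with a loose flask onto the desk riser

### The arm

A 6-joint arm with a two-finger parallel gripper is mounted at the origin on the work surface. World frame = base frame: x ahead of the robot, y to its left, z up, the work surface at z = 0. Lengths are in mm, angles in degrees, forces in N, time in s.
With the tool pointing down it reaches from about 275 to 975 mm from the base axis. Payload 8.4 kg.
Tool frame: the origin (TCP) lies at the very end of the fingers, on their centre line; the grasp point (between the pads) lies 19 mm behind it; z points along the fingers, y is the line along which they close (so a half turn about z gives the same grasp; the last joint's range is limited). The gripper opens to 92 mm and grips with 3 to 60 N. Pads are 20 mm wide; open, the fingers measure 128 mm over their backs; the gripper's body (75 mm by 189 mm) begins 69 mm behind the grasp point.
Start: joints at [-69.408, 20.225, 93.587, -0, 66.188, -0.138], TCP at [221.223, -584.541, 214.583] pointing down, gripper open.
Joint ranges: [-150.9, 150.9], [-52.94, 120.26], [3.33, 152.33], [-74.26, 254.26], [0, 154.13], [-172.89, 172.89]. Speed limits (degrees/s): [127.2, 127.2, 159.86, 180, 180, 180].

### API

Orientations are given as [roll, pitch, yaw] about the fixed x, y, z axes, in that order (R = Rz(yaw) Ry(pitch) Rx(roll)).
In Python, from plant import get_obs, snapshot, camera_params, finish_job, outline_of gives the robot as it stands.
- The arm moves only by the tool carry_out, never from a script. Its argument "plan" is a list that holds one entry, the list of rows, each a list of 7 numbers: the opening, from 0 (shut) to 1 (fully open), then the shift along the tool's x, y, z in mm, then the turn, a rotation vector about the tool's x, y, z in degrees. A call has exactly 8 rows; each row shifts and turns the commanded pose from where the row before left it, along the tool's axes as they then stand; what a row does not reach is not made up. A row lasts 1/12 s, in which the tool goes at most 41.7 mm and 7.16 degrees, less where a joint would pass 70% of its speed; a pose out of reach is approached as far as the arm can. A call is refused whole if a number of a shift passes 41.7 or a number of a turn 7.16, either way. A call with a gripper value outside its range is refused whole. The fingers move at their own pace and stop on an object; the grip force is fixed at half the most. Time passes only in rows, so rows that do not move let the fingers close, or fill a call up. It gives the time, the measured TCP pose, the force, the opening and the grip force at its end, in the units of the state.
- get_obs(): the state, without advancing time (a new reading comes with each control period).
- snapshot(name): name is "scene" or "top" or "wrist"; returns the picture (400x640x3 uint8, blue, green, red); there is no depth.
- camera_params(name): a dict with "intrinsics" (3x3 intrinsics, pixels), "eye" and "rotation" of the camera in the world. Camera axes: x right, y up, looking along -z (the intrinsics and any distortion apply to the point x, -y, -z); pixel columns grow to the right and rows downward; lengths in mm; the calibration is good to about 2 mm. A picture is of the moment at which its call begins: read the wrist's pose just before it. camera_params takes no time and is no camera call; for the wrist camera it gives the pose at the moment of the call.
- finish_job(): hands the job in; it is judged then, once.
Trained networks look in the newest picture that a camera, given by its name, has taken for a name from the list of things; names that differ only in an ending like _2 or _b are one class to them, and where a whole thing is asked for, a point or a joint stands for the part that bears it (a point fixed in the world has none). Each returns a list of dicts, best first, with "score" (0 to 1); they miss things now and then, are a little off and sometimes report something else, mostly with a low value. They report only what shows in the picture. A call takes as long as a camera call. They do not tell look-alikes from the thing itself.
- outline_of(camera, thing): "mask" (400x640 bool, what is visible of it) and "centre" ([column, row] in pixels, amid what is visible of it).
The state is a dict: "t": time; "joint_pos": joint angles; "joint_velocities": joint speeds; "joint_torque": joint torques, N m; "tcp_pos": TCP position; "ee_rot": TCP orientation; "force": force on the tool from outside, world axes, zero at the start; "ft_torque": the same for the moment, N m; "finger_gap": finger opening in mm; "finger_force": force on a finger pad.
Only numpy, scipy, OpenCV 4.12 (cv2) and the standard library are available. Lean on these libraries where they do the work, as an engineer would, in place of code of your own. Each camera call takes 0.05 s, during which the arm holds its last target. There are 200 camera calls.

### The job

Pick up the carrying tray by its bar, and by tilting and steadying the tray alone bring the loose flask lying on it to the middle under the bar, so that the tray hangs balanced. Hold the tray clear above the desk riser with the flask kept settled in the middle for a good five seconds, then set the tray down gently, centred and square on the riser with the flask still resting in the middle, and let go. The flask must not knock hard against the end rims or come off the tray, the tray must not be tipped steeply, and the things around stay where they are.

Things in the scene. Friction and masses are not known exactly. Their poses are not given: they have to be found in the camera images.
- tray: Loose bamboo carrying tray, 306 mm (its x) x 150 mm (its y), 0.46 kg with its bar. Origin: centre of its underside, z up; symmetric to a half turn. Flat felt floor, top 6 mm above the underside. Side walls along x 6 mm thick, tops at 26 mm. End rims 8 mm thick, tops at 14 mm, inner faces at x = +145, -145 mm. Two posts, 24 mm wide, tops at 130 mm, stand at x = 0 in the side walls and carry a bar.
- tray_bar (a point): Centre of the tray's carrying bar, 116 mm above the tray's underside. The bar runs along the tray's y between the posts, 136 mm long, 18 mm thick along x, 24 mm high; its underside is 104 mm above the tray's underside. Pinch it from above at its middle, fingers closing along the tray's x (about 45 N). Axes as the tray's.
- tray_mid (a point): Where the flask's centre is when it lies in the middle of the tray: tray x = 0, y = 0, 31 mm above the tray's underside. Axes as the tray's.
- flask: Steel flask, round ends, two black bands, diameter 50, length 128 mm, 0.25 kg (hidden: x 0.7-1.3). Origin: its centre; own y: long axis, lying along tray y, 5 mm clear of each side wall. Rolls along tray x at about 6.5 m/s2 per rad of tilt, less a slight resistance (0.004 rad). Starts at rest 55 to 90 mm from the middle, to tray +x; touches an end rim at 120 mm; a knock over 6 N is hard.
- rim_a: The tray's end rim at its +x end, fixed to the tray, 138 mm long (y), 8 mm thick, 8 mm high above the floor. Origin: centre of its underside, at tray x = +149 mm, 6 mm above the tray's underside.
- rim_b: The same end rim at the tray's -x end, origin at tray x = -149 mm.
- riser: Medium-brown wooden desk riser, fixed: flat top board 380 mm (its x) x 240 mm (its y) on two long legs, top 90 mm above the desk. Origin: centre of its foot, on the desk. The tray goes on top with its length along the riser's x, either way round.
- riser_top (a point): Centre of the riser's top surface, 90 mm above the desk. Axes as the riser's.
- mug: Bystander: yellow mug, radius 40 mm, 90 mm high, beyond the work. Origin: centre of its underside.
- cream_jar: Bystander: white jar, radius 32 mm, 60 mm high. Origin: centre of its underside.
- notebook: Bystander: thick blue notebook, 60 x 120 x 22 mm, lying flat. Origin: centre of its underside.
- bar (a joint): Turn of the carrying bar about the tray's y axis relative to the tray, rad; 0 = square to the tray. The bar turns in sprung rubber bushes, 4.5 N m per rad (damping 0.25 N m s/rad), so a held tray sags at the end where the flask is: with a level gripper about 0.5 rad per m of flask offset, and a flask off the middle runs away ever faster (time constant about 0.55 s).
Not all that is in view belongs to the job. There is more than one size of the flask; the one meant has the size given above.

How it is judged:
By the outcome, as a careful person would: the job done as asked, in the order asked, and still so for the second after the job is handed in, with the robot touching nothing.
It also fails if it takes over 72 s, if anything falls off the work surface, if the arm or the gripper's body presses on something with over 40 N, if the wrist force passes 120 N, or if a joint passes its speed limit or range.

## Working session

There is one attempt and no reset: what is moved stays moved. The work goes in short steps, Python scripts to look and compute and a tool call to move; the robot and the scene stay as the last step left them, time stands still between calls to the robot, and variables do not carry over. Pictures are saved under pics/ and viewed, at most 10 in all, crops included, and the job is handed in when it is done.

Besides the shell and the picture viewer there is one more tool, called after "Emit:" in YAML: its name, and indented under it one key for each argument. carry_out: Moves the arm, as the interface text tells. Its arguments: {"type":"object","properties":{"plan":{"type":"array","items":{"type":"array","items":{"type":"array","items":{"type":"number"}}}}},"required":["plan"]}

```bash
mkdir -p pics; cat > h.py <<'E'
import numpy as np,cv2
from plant import *
def ray(cam,px,P=None):
    P=P or camera_params(cam);K=np.array(P["intrinsics"])
    d=np.linalg.inv(K)@np.array([px[0],px[1],1.]);d=np.array([d[0],-d[1],-d[2]])
    return np.array(P["eye"],float),np.array(P["rotation"])@d
def onz(cam,px,z,P=None):
    e,d=ray(cam,px,P);return e+d*(z-e[2])/d[2]
def proj(cam,p,P=None):
    P=P or camera_params(cam);c=np.array(P["rotation"]).T@(np.array(p,float)-np.array(P["eye"]))
    q=np.array(P["intrinsics"])@np.array([c[0],-c[1],-c[2]]);return q[:2]/q[2]
E
python3 - <<'E'
from h import *
for c in("scene","top"):
    cv2.imwrite(f"pics/{c}0.png",snapshot(c))
    P=camera_params(c);print(c,{k:np.round(v,3).tolist() if not isinstance(v,str) else v for k,v in P.items()})
    for t in("tray","tray_bar","flask","riser","rim_a","mug","cream_jar","notebook"):
        for r in outline_of(c,t):print(t,round(r["score"],2),np.round(r["centre"]),r["mask"].sum(),cv2.minAreaRect(cv2.findNonZero(r["mask"].astype(np.uint8))) if r["mask"].any() else 0)
print(get_obs())
E
```

```text
scene {'intrinsics': [[381.29, 0.0, 319.774], [0.0, 381.29, 199.562], [0.0, 0.0, 1.0]], 'eye': [878.238, -247.704, 805.414], 'rotation': [28.055, -0.023, 56.352]}
tray 0.82 [398. 124.] 5659 ((401.0401306152344, 128.98541259765625), (105.25685119628906, 88.59689331054688), 70.01689910888672)
tray_bar 0.66 [397. 123.] 5701 ((402.37933349609375, 127.9482650756836), (105.66062927246094, 87.648193359375), 68.19859313964844)
flask 0.83 [331. 161.] 492 ((335.461669921875, 157.5415496826172), (35.44013595581055, 14.97868537902832), 42.709388732910156)
flask 0.66 [406. 139.] 878 ((407.2190856933594, 139.56961059570312), (19.88743782043457, 48.67755889892578), 68.96248626708984)
flask 0.66 [371. 197.] 569 ((369.11773681640625, 194.47061157226562), (16.00735092163086, 39.775840759277344), 75.96376037597656)
riser 0.64 [216. 242.] 20878 ((218.9123077392578, 243.13626098632812), (178.7200469970703, 134.14234924316406), 61.821407318115234)
rim_a 0.65 [368.  92.] 172 ((369.0500183105469, 89.6500015258789), (4.427188873291016, 42.05830001831055), 71.56504821777344)
rim_a 0.56 [426. 170.] 232 ((425.2
[... 1720 characters left out ...]
31)
{'t': 0.9, 'joint_pos': array([-6.94076681e+01,  2.02250306e+01,  9.35867470e+01, -8.77971427e-05,
        6.61882406e+01, -1.36342001e-01]), 'joint_velocities': array([ 0.07760271,  0.07094175, -0.00126179, -0.0269625 ,  0.04391483,
       -0.06527845]), 'joint_torque': array([-5.72828376e-04, -5.93744195e+01, -3.34564519e+01,  6.98673120e-02,
        1.59451197e-02, -4.43009384e-06]), 'tcp_pos': array([ 221.22706682, -584.54096146,  214.58844861]), 'ee_rot': array([-1.79999982e+02,  8.02800033e-05,  2.07287094e+01]), 'force': array([ 0.25775743,  0.2815912 , -0.25016321]), 'ft_torque': array([-0.00291927,  0.0088619 ,  0.02375917]), 'finger_force': 0.0, 'finger_gap': 92.23950579073943}
```

View pics/scene0.png

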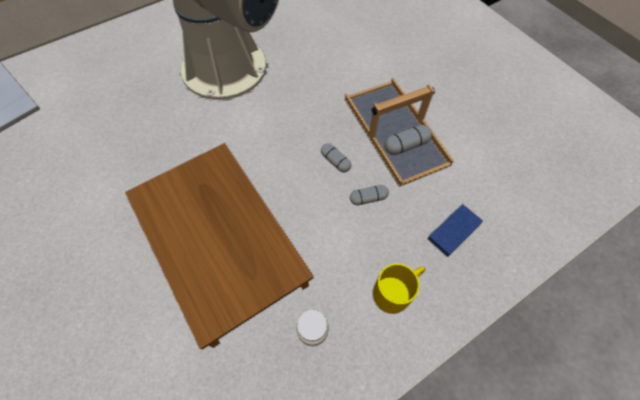

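View pics/top0.png

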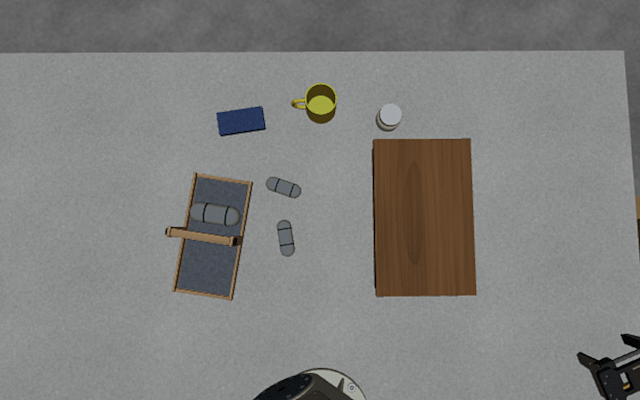

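The tray is at top-image (211,236), with the big flask on it at (214,214). The riser is at (424,217). The two smaller look-alike flasks at (284,187) and (286,238) lie on the desk. Next I fit the poses.

```bash
cat >> h.py <<'E'
from scipy.spatial.transform import Rotation as Ro
def _cp(c,_f=camera_params):
    P=dict(_f(c));R=np.array(P["rotation"],float)
    if R.size==3:P["rotation"]=Ro.from_euler('xyz',R,degrees=True).as_matrix()
    return P
camera_params=_cp
from itertools import product
from scipy.optimize import minimize
S=4
def box(x,y,z):return np.array(list(product(x,y,z)),float)
TRAY=[box((-153,153),(-75,75),(0,14)),box((-153,153),(-75,-69),(0,26)),box((-153,153),(69,75),(0,26)),
 box((-12,12),(-75,-69),(0,130)),box((-12,12),(69,75),(0,130)),box((-9,9),(-68,68),(104,128))]
RISER=[box((-190,190),(-120,120),(72,90))]
def sil(cam,P,parts,pose):
    x,y,z,yaw=pose;R=Ro.from_euler('z',yaw,degrees=True).as_matrix();im=np.zeros((400*S,640*S),np.uint8)
    for b in parts:
        q=np.array([proj(cam,R@v+[x,y,z],P) for v in b])
        cv2.fillConvexPoly(im,cv2.convexHull(np.round((q+.5)*S).astype(np.int32)),1)
    return im
def fit(masks,parts,p0,z):
    M={c:(cv2.resize(m.astype(np.uint8),None,fx=S,fy=S,interpolation=0),camera_params(c)) for c,m in masks.items()}
    def f(p):
        return sum(1-(s&m).sum()/(s|m).sum() for c,(m,P) in M.items() for s in[sil(c,P,parts,(p[0],p[1],z,p[2]))])
    r=minimize(f,p0,method="Nelder-Mead",options=dict(initial_simplex=np.array(p0)+np.array([[0,0,0],[12,0,0],[0,12,0],[0,0,5.]]),xatol=.05,fatol=1e-5))
    return r.x,r.fun
E
python3 - <<'E'
from h import *
for c in("scene","top"):snapshot(c)
g=lambda c,t:[r["mask"] for r in outline_of(c,t)][:1]
T={};Rr={}
for c in("scene","top"):
    m=g(c,"tray") or g(c,"tray_bar")
    if m:T[c]=m[0]
    m=g(c,"riser")
    if m:Rr[c]=m[0]
p0=onz("top",(211,237),10);print(p0)
for ms in [T]+[{c:m} for c,m in T.items()]:print("tray",list(ms),fit(ms,TRAY,[p0[0],p0[1],-8],0))
p0=onz("top",(424,217),90);print(p0)
for ms in [Rr]+[{c:m} for c,m in Rr.items()]:print("riser",list(ms),fit(ms,RISER,[p0[0],p0[1],0],0))
print("flask",onz("top",(214.2,214),31),onz("scene",(407.2,139.6),31))
for c in("scene","top"):
  for r in outline_of(c,"rim_a"):print(c,onz(c,r["centre"],14))
E
```

```text
[456.22754919 273.75183377  10.        ]
tray ['scene', 'top'] (array([459.18303858, 269.57280049,  -9.6690106 ]), np.float64(0.3210084154228606))
tray ['scene'] (array([458.66503814, 268.95550357,  -9.96802875]), np.float64(0.18753299609326257))
tray ['top'] (array([458.87344583, 269.81953072,  -9.61459798]), np.float64(0.13255514005045543))
[ 497.96125248 -257.15826319   90.        ]
riser ['scene', 'top'] (array([ 5.00748579e+02, -2.56519231e+02, -3.02271287e-01]), np.float64(0.03378721070901225))
riser ['scene'] (array([ 5.00597677e+02, -2.57488942e+02, -3.02414742e-01]), np.float64(0.01308270189181937))
riser ['top'] (array([ 5.00759037e+02, -2.55393644e+02, -3.18585664e-01]), np.float64(0.015202948545984474))
flask [514.31843486 260.667203    31.        ] [514.40504397 258.67984691  31.        ]
scene [316.65782906 295.51913821  14.        ]
scene [603.31501991 238.45180999  14.        ]
top [303.00530744 294.35805848  14.        ]
top [604.34840696 248.85325589  14.        ]
top [456.53917906 306.96949962  14.        ]
top [436.70746054 272.00021897  14.        ]
```

Emit:
carry_out:
  plan:
    - [[1,21.9,-29.8,0,0,0,0],[1,21.9,-29.8,0,0,0,0],[1,21.9,-29.8,0,0,0,0],[1,21.9,-29.8,0,0,0,0],[1,21.9,-29.8,0,0,0,0],[1,21.9,-29.8,0,0,0,0],[1,21.9,-29.8,0,0,0,0],[1,21.9,-29.8,0,0,0,0]]

```text
t: 1.97
tcp_pos: [300.8, -298.0, 214.7]
ee_rot: [180.0, -0.0, 20.7]
force: [1.0, 0.1, -0.3]
finger_gap: 91.6
finger_force: 0.0
```

Emit:
carry_out:
  plan:
    - [[1,21.9,-29.8,0,0,0,0],[1,21.9,-29.8,0,0,0,0],[1,21.9,-29.8,0,0,0,0],[1,21.9,-29.8,0,0,0,0],[1,21.9,-29.8,0,0,0,0],[1,21.9,-29.8,0,0,0,0],[1,21.9,-29.8,0,0,0,0],[1,21.9,-29.8,0,0,0,0]]

```text
t: 2.63
tcp_pos: [380.4, -12.8, 215.0]
ee_rot: [180.0, -0.1, 20.7]
force: [0.7, -0.8, -0.5]
finger_gap: 92.1
finger_force: 0.0
```

Emit:
carry_out:
  plan:
    - [[1,21.9,-29.8,0,0,0,0],[1,21.9,-29.8,0,0,0,0],[1,21.9,-29.8,0,0,0,0],[1,21.9,-29.8,0,0,0,0],[1,21.9,-29.8,0,0,0,0],[1,21.9,-29.8,0,0,0,0],[1,21.9,-29.8,0,0,0,0],[1,21.9,-29.8,0,0,0,0]]

```text
t: 3.3
tcp_pos: [459.8, 272.5, 214.7]
ee_rot: [-180.0, -0.0, 20.8]
force: [1.3, -0.3, -1.0]
finger_gap: 91.9
finger_force: 0.0
```

Emit:
carry_out:
  plan:
    - [[1,0,0,0,0,0,-7.1],[1,0,0,0,0,0,-7.1],[1,0,0,0,0,0,-7.1],[1,0,0,0,0,0,-7.1],[1,0,0,0,0,0,-7.1],[1,0,0,0,0,0,-7.1],[1,0,0,0,0,0,-7.1],[1,0,0,0,0,0,-7.1]]

```text
t: 3.97
tcp_pos: [459.7, 270.4, 214.6]
ee_rot: [180.0, -0.0, 77.9]
force: [0.4, -0.6, 0.4]
finger_gap: 91.9
finger_force: 0.0
```

```bash
python3 - <<'E'
from h import *
P=camera_params("wrist");print(P["eye"],np.round(P["rotation"],3).tolist(),P["intrinsics"][0])
cv2.imwrite("pics/w1.png",snapshot("wrist"))
for t in("tray","tray_bar","flask","rim_a"):
    for r in outline_of("wrist",t):
        q=cv2.minAreaRect(cv2.findNonZero(r["mask"].astype(np.uint8)));print(t,round(r["score"],2),np.round(r["centre"]),q,onz("wrist",q[0],{"flask":31,"rim_a":14}.get(t,110),P))
E
```

```text
[473.48297565 333.4701306  384.83335127] [[0.978, 0.204, 0.05], [-0.21, 0.95, 0.23], [-0.001, -0.235, 0.972]] [302.48196842   0.         322.09207839]
tray 0.96 [312. 188.] ((318.920654296875, 204.75289916992188), (263.4572448730469, 176.2609405517578), 2.327815055847168) [456.99007285 271.63577532 110.        ]
tray_bar 0.87 [314. 185.] ((317.4449157714844, 204.30857849121094), (260.0847473144531, 176.6364288330078), 3.0821807384490967) [455.73467034 272.33969637 110.        ]
flask 0.94 [372. 191.] ((371.0, 188.5), (107.0, 44.0), 90.0) [516.80965446 260.26112767  31.        ]
flask 0.76 [335. 333.] ((343.0, 335.0), (16.0, 60.0), 90.0) [445.80665826  71.96441333  31.        ]
flask 0.61 [437. 326.] ((436.5, 330.5), (7.0, 19.0), 90.0) [569.15242555  52.62898018  31.        ]
rim_a 0.59 [205. 188.] ((204.81690979003906, 190.2630157470703), (106.18746948242188, 9.312419891357422), 82.56858825683594) [316.28884681 297.87608981  14.        ]
rim_a 0.59 [568. 193.] ((568.1080932617188, 193.14866638183594), (102.25618743896484, 64.60881042480469), 80.53767395019531) [758.05592697 199.4987296   14.        ]
rim_a 0.56 [443. 177.] ((442.9775695800781, 182.44888305664062), (8.489395141601562, 109.36338806152344), 2.8624050617218018) [607.19527119 245.57871939  14.        ]
```

View pics/w1.png

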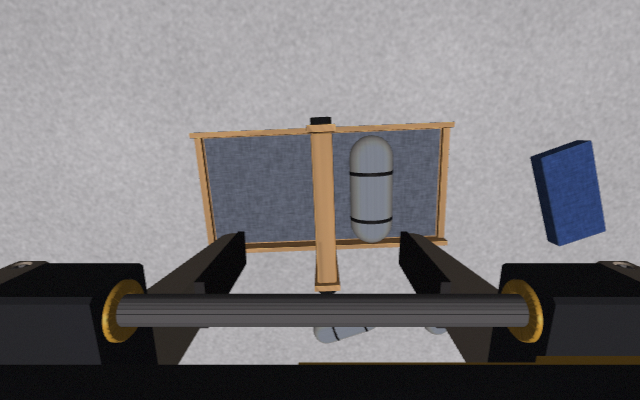

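The wrist camera shows the tray squarely below. The bar is at about column 322, the flask is at (371,189) on the +x side, and the rims are at columns 205 and 443.

Emit:
carry_out:
  plan:
    - [[1,-0.9,0,20,0,0,-2.3],[1,0,0,20,0,0,0],[1,0,0,20,0,0,0],[1,0,0,20,0,0,0],[1,0,0,20,0,0,0],[1,0,0,10,0,0,0],[1,0,0,5,0,0,0],[1,0,0,2.6,0,0,0]]

```text
t: 4.88
tcp_pos: [459.4, 269.5, 96.6]
ee_rot: [-180.0, 0.0, 79.8]
force: [-0.8, -0.5, 0.5]
finger_gap: 92.0
finger_force: 0.0
```

Emit:
carry_out:
  plan:
    - [[0,0,0,0,0,0,0],[0,0,0,0,0,0,0],[0,0,0,0,0,0,0],[0,0,0,0,0,0,0],[0,0,0,0,0,0,0],[0,0,0,0,0,0,0],[0,0,0,0,0,0,0],[0,0,0,0,0,0,0]]

```text
t: 5.55
tcp_pos: [459.5, 269.5, 97.1]
ee_rot: [180.0, -0.0, 79.8]
force: [0.2, 0.4, 0.6]
finger_gap: 41.0
finger_force: 0.0
```

Emit:
carry_out:
  plan:
    - [[0,0,0,0,0,0,0],[0,0,0,0,0,0,0],[0,0,0,0,0,0,0],[0,0,0,0,0,0,0],[0,0,0,0,0,0,0],[0,0,0,0,0,0,0],[0,0,0,0,0,0,0],[0,0,0,0,0,0,0]]

```text
t: 6.22
tcp_pos: [459.7, 269.6, 97.0]
ee_rot: [180.0, -0.0, 79.8]
force: [2.8, -0.8, -1.7]
finger_gap: 18.1
finger_force: 30.0
```

```bash
cat >> h.py <<'E'
def flaskx(tilt=0.,P=None,o=None,im=None):
    """flask tray-x (mm) by wrist camera; tray hung at bar, tilt rad (+x down)"""
    o=o or get_obs();P=P or camera_params("wrist")
    yaw=np.radians(o["ee_rot"][2]-90);R=Ro.from_euler('z',yaw).as_matrix()@Ro.from_euler('y',tilt).as_matrix()
    Rt=Ro.from_euler('xyz',o["ee_rot"],degrees=True).as_matrix();bar=np.array(o["tcp_pos"])-19*Rt[:,2]
    rs=[r for r in outline_of("wrist","flask") if r["mask"].sum()>1500]
    out=[]
    for r in rs:
        m=r["mask"];rows=[np.flatnonzero(l)[[0,-1]].mean() for l in m if l.sum()>12]
        ys=np.flatnonzero(m.sum(1)>12)
        xs=[]
        for px,py in zip(rows,ys):
            e,d=ray("wrist",(px,py),P);e2=R.T@(e-bar);d2=R.T@d;s=(-85-e2[2])/d2[2];xs.append((e2+s*d2)[0])
        out.append((round(np.median(xs),1),r["score"],int(m.sum())))
    return out
E
python3 - <<'E'
from h import *
o=get_obs();P=camera_params("wrist");im=snapshot("wrist");cv2.imwrite("pics/w2.png",im)
print(flaskx(0,P,o),o["ft_torque"],o["force"],o["finger_gap"],o["finger_force"],o["t"])
for r in outline_of("wrist","rim_a"):print(r["score"],r["centre"],onz("wrist",r["centre"],14,P))
E
```

```text
[(np.float64(57.5), 0.85, 7341)] [-0.07107545 -0.4656201   0.11914077] [ 2.75661083 -0.76920004 -1.69979563] 18.096986044115678 29.994465708732605 6.2167
0.7 [493.3, 198.9] [605.78356176 254.3845283   14.        ]
0.67 [153.1, 203.4] [318.14242017 301.83350233  14.        ]
```

View pics/w2.png

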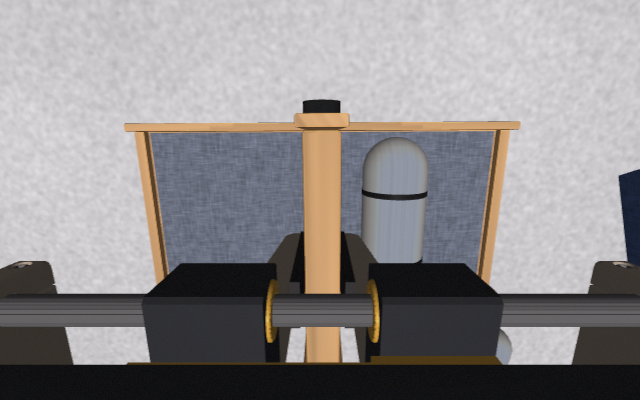

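The bar is gripped centrally between the fingers and the flask sits at about +56 mm. I'll pre-wind the bush by about 2° and then lift.

Emit:
carry_out:
  plan:
    - [[0,0,0.3,0,-1,0,0],[0,0,0.3,0,-1,0,0],[0,0,0,-5,0,0,0],[0,0,0,-10,0,0,0],[0,0,0,-10,0,0,0],[0,0,0,-8,0,0,0],[0,0,0,-5,0,0,0],[0,0,0,-2,0,0,0]]

```text
t: 7.03
tcp_pos: [459.2, 270.0, 138.4]
ee_rot: [177.9, -0.1, 79.8]
force: [1.2, 0.0, -7.6]
finger_gap: 17.6
finger_force: 30.0
```

```bash
cat >> h.py <<'E'
def look(tag=None,n=1,cams=("wrist",)):
    for _ in range(n):
        o=get_obs();P=camera_params("wrist");im=snapshot("wrist")
        if tag:cv2.imwrite(f"pics/{tag}.png",im)
        Rt=Ro.from_euler('xyz',o["ee_rot"],degrees=True).as_matrix();bar=np.array(o["tcp_pos"])-19*Rt[:,2]
        yaw=o["ee_rot"][2]-90;Rz=Ro.from_euler('z',yaw,degrees=True).as_matrix()
        phi=np.degrees(np.arctan2(-Rt[:,1][2],np.hypot(*Rt[:2,1])))  # +x down
        # tray tilt + rim mid from rims: fit tilt so rim rays meet x=+-149,z=-102
        rim=[r["centre"] for r in outline_of("wrist","rim_a") if r["score"]>.3]
        res=[]
        rr=[]
        for c in rim:
            e,d=ray("wrist",c,P);rr.append((Rz.T@(e-bar),Rz.T@d))
        def pts(t):
            R=Ro.from_euler('y',t).as_matrix();a=[]
            for e,d in rr:
                e2=R.T@e;d2=R.T@d;a.append((e2+d2*(-102-e2[2])/d2[2])[0])
            return a
        a0=pts(np.radians(phi));i=[k for k,a in enumerate(a0) if abs(abs(a)-149)<35]
        L=None;tilt=np.radians(phi);mid=0
        if len(i)>=2:
            ip=min((k for k in i if a0[k]>0),default=None,key=lambda k:abs(a0[k]-149));im_=min((k for k in i if a0[k]<0),default=None,key=lambda k:abs(a0[k]+149))
            if ip is not None and im_ is not None:L=(a0[im_],a0[ip]);mid=sum(L)/2
        print("t",round(o["t"],3),"phi",round(phi,2),"rims",np.round(L,1) if L else a0,"flask raw",flaskx(np.radians(phi),P,o),"| rims-mid",round(mid,1),"ft",np.round(Rt.T@o["ft_torque"],3),"F",np.round(o["force"],2),"tcp",np.round(o["tcp_pos"],1))
E
python3 -c "
from h import *
look('w3',2)"
```

```text
t 7.033 phi -2.07 rims [-151.5  140.1] flask raw [(np.float64(54.6), 0.83, 7316)] | rims-mid -5.7 ft [ 0.056  0.077 -0.056] F [ 1.15  0.04 -7.58] tcp [459.2 270.  138.4]
t 7.183 phi -2.0 rims [-149.8  141.4] flask raw [(np.float64(54.4), 0.91, 7225)] | rims-mid -4.2 ft [0.086 0.001 0.041] F [-0.63 -0.59 -7.27] tcp [458.6 269.6 137.1]
```

```bash
cat > ctl.py <<'E'
from h import *
from scipy.optimize import least_squares,brentq
import json,os,sys
G=9.81;DT=1/240
def sim(s,segs,m=.25,b=0.,fr=.004,out=None):
    """s=[th,dth,x,v,phi]; segs=[(duration,phi_end rad)] ; SI"""
    th,w,x,v,ph=s;t=0
    for T,pe in segs:
        n=max(1,round(T/DT));h=T/n;r=(pe-ph)/T
        for _ in range(n):
            ph+=r*h
            I=.0076+m*(.0072+x*x)
            dw=(-4.5*(th-ph-b)-.25*(w-r)+m*G*(x-.085*th)-.39*th)/I
            w+=dw*h;th+=w*h
            f=fr*np.tanh(v/.001)
            v+=(6.5*(th-f)+.667*.09*dw)*h;x+=v*h;t+=h
            if out is not None:out.append((t,x,v,th))
    return [th,w,x,v,ph]
LOG="log.json"
def load():return json.load(open(LOG))
def measure(tag=None,bias=2.3):
    o=get_obs();P=camera_params("wrist");im=snapshot("wrist")
    if tag:cv2.imwrite(f"pics/{tag}.png",im)
    fl=[r["mask"] for r in outline_of("wrist","flask") if r["mask"].sum()>1500]
    rim=[r["centre"] for r in outline_of("wrist","rim_a") if r["score"]>.3]
    Rt=Ro.from_euler('xyz',o["ee_rot"],degrees=True).as_matrix();bar=np.array(o["tcp_pos"])-19*Rt[:,2]
    Rz=Ro.from_euler('z',o["ee_rot"][2]-90,degrees=True).as_matrix()
    phi=np.arctan2(-Rt[2,1],np.hypot(*Rt[:2,1]))
    def X(px,t,z):
        e,d=ray("wrist",px,P);R=(Rz@Ro.from_euler('y',t).as_matrix()).T;e=R@(e-bar);d=R@d
        return (e+d*(z-e[2])/d[2])[0]
    a=[X(c,0,-102) for c in rim]
    p=[c for c,q in zip(rim,a) if 120<q<180];n=[c for c,q in zip(rim,a) if -180<q<-120]
    th=None
    if p and n:
        f=lambda t:(X(p[0],t,-102)+X(n[0],t,-102))/2-bias
        try:th=brentq(f,-.3,.3)
        except Exception:pass
    def fx(t):
        if not fl:return None
        m=fl[0];ys=[y for y in range(400) if m[y].sum()>20]
        return float(np.median([X((np.flatnonzero(m[y])[[0,-1]].mean(),y),t,-85) for y in ys]))-bias
    return dict(t=o["t"],t2=get_obs()["t"],phi=float(phi),th=th,fx0=fx(0),fxth=fx(th) if th is not None else None,ftx=float((Rt.T@o["ft_torque"])[0]),Fz=float(o["force"][2]),tcp=np.round(o["tcp_pos"],1).tolist(),yaw=float(o["ee_rot"][2]))
E
python3 - <<'E'
from ctl import *
m=measure();print({k:(round(v,4) if isinstance(v,float) else v) for k,v in m.items()})
E
```

```text
{'t': 7.3333, 't2': 7.4833, 'phi': -0.0342, 'th': 0.0025, 'fx0': 55.4295, 'fxth': 55.6845, 'ftx': 0.0924, 'Fz': -6.2532, 'tcp': [458.4, 269.4, 136.5], 'yaw': 79.8237}
```

```bash
cat >> ctl.py <<'E'
R_=1/12;GAP=.15
def segs_of(ph,gap=GAP):
    s=[]
    for i,p in enumerate(ph):
        s.append((R_,p))
        if i%8==7:s.append((gap,p))
    return s
def plan(s0,m,n=24,b=0.,wr=1.,xt=0.):
    def full(u):
        u=np.array(u);return np.interp(np.arange(n),np.linspace(0,n-1,len(u)),u)
    def res(u):
        ph=full(u);e=sim(s0,segs_of(ph),m,b)
        d=np.diff(np.r_[s0[4],ph])
        return np.r_[(e[2]-xt)/.001,e[3]/.003,e[0]/.002,e[1]/.02,(ph[-1]+b+xt*.5)/.003,wr*d/.006]
    r=least_squares(res,np.full(n//2,s0[4]),diff_step=1e-4,x_scale=.01)
    ph=full(r.x);return ph,sim(s0,segs_of(ph),m,b)
def show(s0,ph,m):
    d=np.round(np.degrees(np.diff(np.r_[s0[4],ph])),2);print("rows deg",d[:8].tolist(),"| later",d[8:].tolist())
    for mm in(m*.9,m,m*1.1):
        o=[];e=sim(s0,segs_of(ph)[:9],mm,out=o);print("m",round(mm,3),"after call: x %.1f v %.1f th %.4f"%(1e3*e[2],1e3*e[3],e[0]),"maxth %.3f"%max(abs(q[3]) for q in o))
E
python3 - <<'E'
from ctl import *
s0=[0.0,0,.0555,0,-.0345];m=.27
for n in(16,24):
    ph,e=plan(s0,m,n);print(n,np.round(e,4));show(s0,ph,m)
E
```

```text
16 [ 0.0019  0.0069  0.0006 -0.0041  0.0018]
rows deg [-0.75, -0.31, -0.31, 0.1, 0.17, 0.38, 0.46, 0.55] | later [0.61, 0.56, 0.49, 0.41, 0.21, 0.13, -0.31, -0.31]
m 0.243 after call: x 21.1 v -78.0 th -0.0143 maxth 0.028
m 0.27 after call: x 27.5 v -61.0 th -0.0101 maxth 0.025
m 0.297 after call: x 34.1 v -43.0 th -0.0052 maxth 0.022
24 [ 0.0004  0.0007  0.0001 -0.0011  0.0004]
rows deg [-0.27, -0.15, -0.15, -0.03, -0.02, 0.06, 0.07, 0.14] | later [0.17, 0.2, 0.22, 0.22, 0.23, 0.23, 0.23, 0.22, 0.19, 0.18, 0.14, 0.12, 0.06, 0.05, -0.06, -0.06]
m 0.243 after call: x 37.6 v -50.9 th -0.0170 maxth 0.017
m 0.27 after call: x 44.2 v -32.4 th -0.0119 maxth 0.012
m 0.297 after call: x 50.3 v -14.3 th -0.0065 maxth 0.009
```

Emit:
carry_out:
  plan:
    - [[0,0,0,0,-0.4,0,0],[0,0,0,0,-0.2,0,0],[0,0,0,0,-0.1,0,0],[0,0,0,0,0,0,0],[0,0,0,0,0,0,0],[0,0,0,0,0.1,0,0],[0,0,0,0,0.1,0,0],[0,0,0,0,0.2,0,0]]

```text
t: 8.15
tcp_pos: [458.7, 269.7, 137.0]
ee_rot: [177.7, -0.0, 79.8]
force: [-0.3, 1.2, -5.8]
finger_gap: 17.9
finger_force: 30.0
```

```bash
cat >> ctl.py <<'E'
def step(hist,tag=None,n=24,xt=0.,bfit=True,wr=1.):
    """hist: list of calls (each 8 turns deg). Measures, fits x0,v0,m,b to all looks, plans."""
    D=load() if os.path.exists(LOG) else dict(t0=7.4833,s0=[0,0,.0555,0,-.0345],ms=[],calls=[])
    D["calls"].append([hist]) ;mm=measure(tag);D["ms"].append(mm)
    D["calls"][-1].append(mm["t2"]-mm["t"]);json.dump(D,open(LOG,"w"))
    print({k:(round(v,4) if isinstance(v,float) else v) for k,v in mm.items()})
    def roll(p):
        s=[0,0,p[0],0,D["s0"][4]];ph=s[4];o=[]
        for c,g in D["calls"]:
            sg=[]
            for d in c:ph+=np.radians(d);sg.append((R_,ph))
            s=sim(s,sg,p[1],p[2],p[3]);o.append(list(s));s=sim(s,[(g,ph)],p[1],p[2],p[3])
        return s,o
    sg=np.array([.001,.03,.003,.001]);pr=np.array([.0555,.265,0,.004])
    def res(q):
        s,o=roll(pr+q*sg)
        return np.r_[q,[(a[2]-(m["fxth"] if 0 else m["fx"+"0"]+0)*1e-3-.0)/.0012 if m["fx0"] is not None else 0 for a,m in zip(o,D["ms"])]]
    r=least_squares(res,np.zeros(4),diff_step=1e-3);p=pr+r.x*sg;s,o=roll(p)
    print("fit x0 %.4f m %.3f b %.4f fr %.4f"%tuple(p),"model x",[round(a[2]*1e3,1) for a in o],"meas",[m["fx0"] and round(m["fx0"],1) for m in D["ms"]],"now x %.1f v %.1f th %.4f phi %.4f"%(s[2]*1e3,s[3]*1e3,s[0],s[4]))
    ph,e=plan(s,p[1],n,p[2],wr,xt);print("end",np.round(e,4));show(s,ph,p[1])
E
python3 - <<'E'
from ctl import *
step([-.4,-.2,-.1,0,0,.1,.1,.2])
E
```

```text
{'t': 8.15, 't2': 8.3, 'phi': -0.0399, 'th': None, 'fx0': 53.5335, 'fxth': None, 'ftx': 0.1176, 'Fz': -5.7948, 'tcp': [458.7, 269.7, 137.0], 'yaw': 79.8326}
fit x0 0.0559 m 0.293 b 0.0023 fr 0.0043 model x [np.float64(53.2)] meas [53.5] now x 52.0 v -7.7 th -0.0034 phi -0.0397
end [ 0.0003 -0.0003  0.0001 -0.0009 -0.002 ]
rows deg [-0.14, -0.06, -0.06, 0.01, 0.02, 0.08, 0.09, 0.13] | later [0.15, 0.17, 0.18, 0.19, 0.19, 0.19, 0.19, 0.18, 0.16, 0.15, 0.13, 0.12, 0.07, 0.06, -0.02, -0.02]
m 0.264 after call: x 26.5 v -62.0 th -0.0189 maxth 0.019
m 0.293 after call: x 33.1 v -43.8 th -0.0139 maxth 0.014
m 0.322 after call: x 39.9 v -24.5 th -0.0083 maxth 0.008
```

Emit:
carry_out:
  plan:
    - [[0,0,0,0,-0.1,0,0],[0,0,0,0,-0.1,0,0],[0,0,0,0,0,0,0],[0,0,0,0,0,0,0],[0,0,0,0,0,0,0],[0,0,0,0,0.1,0,0],[0,0,0,0,0.1,0,0],[0,0,0,0,0.1,0,0]]

```text
t: 8.97
tcp_pos: [458.7, 269.7, 137.0]
ee_rot: [177.8, -0.0, 79.8]
force: [-0.1, 0.2, -6.2]
finger_gap: 17.8
finger_force: 30.0
```

```bash
python3 - <<'E'
from ctl import *
step([-.1,-.1,0,0,0,.1,.1,.1],n=16)
E
```

```text
{'t': 8.9667, 't2': 9.1167, 'phi': -0.0382, 'th': -0.001, 'fx0': 51.4975, 'fxth': 51.4016, 'ftx': 0.134, 'Fz': -6.2281, 'tcp': [458.7, 269.7, 137.0], 'yaw': 79.8284}
fit x0 0.0556 m 0.298 b 0.0028 fr 0.0044 model x [np.float64(53.8), np.float64(51.4)] meas [53.5, 51.5] now x 51.2 v -0.5 th -0.0016 phi -0.0380
end [ 0.0018  0.0058  0.0006 -0.0038 -0.0012]
rows deg [-0.69, -0.28, -0.28, 0.1, 0.16, 0.36, 0.43, 0.51] | later [0.57, 0.53, 0.47, 0.39, 0.21, 0.14, -0.26, -0.26]
m 0.268 after call: x 13.0 v -90.8 th -0.0196 maxth 0.029
m 0.298 after call: x 19.6 v -73.4 th -0.0152 maxth 0.026
m 0.328 after call: x 26.3 v -54.9 th -0.0102 maxth 0.023
```

Emit:
carry_out:
  plan:
    - [[0,0,0,0,-0.6,0,0],[0,0,0,0,-0.3,0,0],[0,0,0,0,-0.2,0,0],[0,0,0,0,0.1,0,0],[0,0,0,0,0.2,0,0],[0,0,0,0,0.3,0,0],[0,0,0,0,0.4,0,0],[0,0,0,0,0.5,0,0]]

```text
t: 9.78
tcp_pos: [458.7, 269.7, 137.0]
ee_rot: [178.2, -0.0, 79.8]
force: [-0.2, 0.2, -6.9]
finger_gap: 18.0
finger_force: 30.0
```

```bash
python3 - <<'E'
from ctl import *
step([-.6,-.3,-.2,.1,.2,.3,.4,.5],n=16)
E
```

```text
{'t': 9.7833, 't2': 9.9333, 'phi': -0.0307, 'th': -0.0021, 'fx0': -2.7788, 'fxth': -2.9533, 'ftx': 0.0478, 'Fz': -6.873, 'tcp': [458.7, 269.7, 137.0], 'yaw': 79.8333}
fit x0 0.0576 m 0.318 b -0.0013 fr 0.0039 model x [np.float64(55.0), np.float64(45.8), np.float64(-1.8)] meas [53.5, 51.5, -2.8] now x -21.9 v -149.3 th -0.0371 phi -0.0310
end [-0.0049 -0.0152 -0.0018  0.0107 -0.0027]
rows deg [3.48, 1.98, 1.98, 0.6, 0.37, -0.35, -0.64, -1.06] | later [-1.36, -1.31, -1.24, -1.06, -0.62, -0.44, 0.64, 0.64]
m 0.286 after call: x -38.6 v 113.6 th 0.0459 maxth 0.073
m 0.318 after call: x -45.2 v 93.3 th 0.0395 maxth 0.069
m 0.35 after call: x -52.0 v 72.3 th 0.0324 maxth 0.066
```

```bash
python3 - <<'E'
from ctl import *
print(get_obs()["t"]);im=snapshot("wrist");cv2.imwrite("pics/w4.png",im[90:300]);print(get_obs()["t"])
E
```

```text
9.9333
9.9833
```

View pics/w4.png

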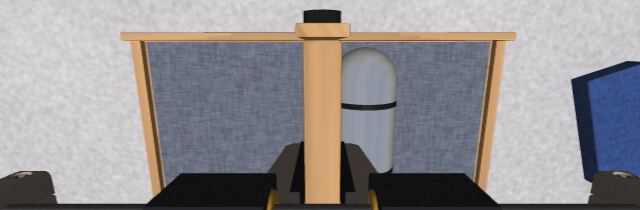

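The picture shows the flask right of the bar, cols about 331–397 (left edge hidden behind the bar), so about +32 mm. The −2.8 mm reading was a bad mask. I'll switch to finding the flask's edges by brightness.

```bash
cat > ed.py <<'E'
from ctl import *
def edges(im,r0=165,r1=180):
    b=im[r0:r1].astype(float).mean(0);sat=b.max(1)-b.min(1)
    return b,sat
E
python3 - <<'E'
from ed import *
for n,off in(("w2",0),("w3",0),("w4",90)):
    im=cv2.imread(f"pics/{n}.png");b,s=edges(im,165-off,180-off)
    print(n);print([ (c,int(b[c].mean()),int(s[c])) for c in range(280,450,5)])
E
```

```text
w2
[(280, 110, 20), (285, 117, 21), (290, 114, 20), (295, 116, 21), (300, 114, 20), (305, 144, 88), (310, 157, 91), (315, 165, 95), (320, 161, 93), (325, 161, 92), (330, 163, 94), (335, 162, 93), (340, 134, 87), (345, 119, 21), (350, 119, 22), (355, 114, 20), (360, 108, 19), (365, 94, 3), (370, 124, 4), (375, 140, 2), (380, 149, 12), (385, 151, 18), (390, 150, 17), (395, 154, 18), (400, 153, 18), (405, 151, 17), (410, 152, 18), (415, 152, 18), (420, 154, 13), (425, 138, 4), (430, 113, 21), (435, 112, 20), (440, 115, 21), (445, 112, 20)]
w3
[(280, 118, 22), (285, 117, 21), (290, 113, 20), (295, 110, 19), (300, 114, 21), (305, 144, 92), (310, 157, 90), (315, 165, 95), (320, 161, 93), (325, 161, 92), (330, 163, 94), (335, 163, 94), (340, 140, 95), (345, 116, 21), (350, 113, 20), (355, 109, 20), (360, 79, 2), (365, 117, 4), (370, 136, 0), (375, 150, 8), (380, 153, 17), (385, 152, 17), (390, 153, 19), (395, 152, 17), (400, 151, 18), (405, 153, 18), (410, 153, 18), (415, 155, 16), (420, 144, 1), (425, 116, 21), (430, 112, 20), (435, 115, 21), (440, 113, 21), (445, 116, 21)]
w4
[(280, 119, 21), (285, 117, 21), (290, 112, 20), (295, 110, 20), (300, 116, 21), (305, 144, 92), (310, 157, 91), (315, 165, 95), (320, 162, 93), (325, 161, 92), (330, 163, 94), (335, 163, 94), (340, 140, 95), (345, 147, 6), (350, 152, 15), (355, 152, 18), (360, 155, 18), (365, 154, 18), (370, 150, 19), (375, 152, 19), (380, 149, 18), (385, 151, 17), (390, 149, 5), (395, 121, 4), (400, 117, 21), (405, 113, 20), (410, 110, 19), (415, 116, 21), (420, 118, 21), (425, 115, 21), (430, 109, 20), (435, 116, 21), (440, 116, 21), (445, 121, 22)]
```

```bash
cat >> ed.py <<'E'
def pix(im):
    b,s=edges(im);br=b.mean(1);f=((s<13)|(br>133))&(s<50)
    f=cv2.morphologyEx(f.astype(np.uint8)[None],cv2.MORPH_OPEN,np.ones((1,5),np.uint8))[0]>0
    f[:170]=0;f[475:]=0;k=np.flatnonzero(f)
    if len(k)==0:return None,None
    lo,hi=k[0],k[-1]+1;w=hi-lo
    if 60<w<72:c=(lo+hi)/2
    elif abs(lo-343)<6:c=hi-33
    elif abs(hi-303)<6:c=lo+33
    else:c=(lo+hi)/2
    return float(.764*(c-322.5)),(int(lo),int(hi))
L2="log2.json"
def roll(D,p,upto=None):
    s=[0,0,p[0],0,D["phi0"]];ph=s[4];pred=[]
    for c in D["calls"]:
        sg=[]
        for d in c["turn"]:ph+=np.radians(d);sg.append((R_,ph))
        s=sim(s,sg,*p[1:4]);t=0
        for off,x,kind in c["meas"]:
            if off>t:s=sim(s,[(off-t,ph)],*p[1:4]);t=off
            pred.append((s[2]-(0 if kind==0 else .088*(s[0]-s[4])),x*1e-3))
        if c["gap"]>t:s=sim(s,[(c["gap"]-t,ph)],*p[1:4])
    return s,pred
def go(turn,tag=None,n=16,xt=0.,wr=1.,shots=1,look=True,gap=.05):
    import ctl
    D=json.load(open(L2))
    if turn is not None:D["calls"].append(dict(turn=turn,meas=[],gap=0.))
    c=D["calls"][-1]
    if look:
        t0=get_obs()["t"]-c["gap"]
        for i in range(shots):
            o=get_obs();im=snapshot("wrist");x,e=pix(im);print("t",round(o["t"],3),"xpix",x,e,"rot",np.round(o["ee_rot"],2),"tcp",np.round(o["tcp_pos"],1),"Fz",round(o["force"][2],1))
            if x is not None:c["meas"].append([o["t"]-t0,x,1])
        c["gap"]=get_obs()["t"]-t0
        if tag:cv2.imwrite(f"pics/{tag}.png",im)
        json.dump(D,open(L2,"w"))
    sg=np.array([.001,.035,.002,.0007]);pr=np.array([.0555,.28,0,.004])
    def res(q):
        s,pd=roll(D,pr+q*sg);return np.r_[q,[(a-b)/.0012 for a,b in pd]]
    r=least_squares(res,np.zeros(4),diff_step=1e-3);p=pr+r.x*sg;s,pd=roll(D,p)
    print("fit x0 %.4f m %.3f b %.4f fr %.4f"%tuple(p),"res mm",np.round([(a-b)*1e3 for a,b in pd],1)[-6:],"now x %.1f v %.1f th %.4f phi %.4f"%(s[2]*1e3,s[3]*1e3,s[0],s[4]))
    ctl.GAP=gap
    ph,e=plan(s,p[1],n,p[2],wr,xt);print("end",np.round(e,4));show(s,ph,p[1])
E
python3 - <<'E'
from ed import *
x,e=None,None
im=np.zeros((400,640,3),np.uint8);im[90:300]=cv2.imread("pics/w4.png");x,e=pix(im);print(x,e,pix(cv2.imread("pics/w2.png")),pix(cv2.imread("pics/w3.png")))
json.dump(dict(phi0=-.0345,calls=[dict(turn=[-.4,-.2,-.1,0,0,.1,.1,.2],meas=[[0,53.5,0]],gap=.15),dict(turn=[-.1,-.1,0,0,0,.1,.1,.1],meas=[[0,51.5,0]],gap=.15),dict(turn=[-.6,-.3,-.2,.1,.2,.3,.4,.5],meas=[[.15,x,1]],gap=.2)]),open(L2,"w"))
go(None,look=False)
E
```

```text
31.706 (342, 397) (55.772, (362, 429)) (52.716, (359, 424))
fit x0 0.0553 m 0.317 b 0.0011 fr 0.0041 res mm [ 0.1  0.6 -0.2] now x 32.1 v -34.8 th -0.0060 phi -0.0310
end [ 0.     -0.0014  0.     -0.0004 -0.0011]
rows deg [0.2, 0.18, 0.18, 0.15, 0.15, 0.13, 0.13, 0.11] | later [0.1, 0.09, 0.08, 0.07, 0.06, 0.05, 0.03, 0.03]
m 0.286 after call: x 2.7 v -37.1 th -0.0061 maxth 0.007
m 0.317 after call: x 6.2 v -28.1 th -0.0039 maxth 0.006
m 0.349 after call: x 9.8 v -18.4 th -0.0014 maxth 0.006
```

Emit:
carry_out:
  plan:
    - [[0,0,0,0,0.2,0,0],[0,0,0,0,0.2,0,0],[0,0,0,0,0.2,0,0],[0,0,0,0,0.15,0,0],[0,0,0,0,0.15,0,0],[0,0,0,0,0.15,0,0],[0,0,0,0,0.1,0,0],[0,0,0,0,0.1,0,0]]

```text
t: 10.65
tcp_pos: [458.7, 269.7, 137.0]
ee_rot: [179.5, 0.0, 79.8]
force: [-0.4, -0.1, -6.9]
finger_gap: 17.8
finger_force: 30.0
```

```bash
python3 - <<'E'
from ed import *
go([.2,.2,.2,.15,.15,.15,.1,.1])
E
```

```text
t 10.65 xpix 26.358 (342, 390) rot [179.46   0.    79.83] tcp [458.7 269.7 137. ] Fz -6.9
fit x0 0.0546 m 0.312 b 0.0024 fr 0.0043 res mm [-0.4  0.7  2.3 -0.7] now x 27.7 v 5.9 th 0.0108 phi -0.0092
end [ 0.0012  0.0023  0.0005 -0.0029 -0.0014]
rows deg [-0.58, -0.4, -0.4, -0.19, -0.16, 0.08, 0.17, 0.3] | later [0.4, 0.39, 0.38, 0.33, 0.22, 0.17, -0.13, -0.13]
m 0.281 after call: x 11.8 v -53.7 th -0.0182 maxth 0.021
m 0.312 after call: x 14.5 v -45.4 th -0.0159 maxth 0.019
m 0.343 after call: x 17.2 v -36.9 th -0.0133 maxth 0.017
```

Emit:
carry_out:
  plan:
    - [[0,0,0,0,-0.7,0,0],[0,0,0,0,-0.4,0,0],[0,0,0,0,-0.3,0,0],[0,0,0,0,-0.2,0,0],[0,0,0,0,-0.1,0,0],[0,0,0,0,0.1,0,0],[0,0,0,0,0.2,0,0],[0,0,0,0,0.3,0,0]]

```text
t: 11.37
tcp_pos: [458.6, 269.7, 137.0]
ee_rot: [178.4, -0.0, 79.8]
force: [0.6, -0.6, -6.6]
finger_gap: 17.8
finger_force: 30.0
```

```bash
python3 - <<'E'
from ed import *
go([-.7,-.4,-.3,-.2,-.1,.1,.2,.3],shots=2)
E
```

```text
t 11.367 xpix 21.01 (342, 383) rot [178.37  -0.    79.84] tcp [458.6 269.7 137. ] Fz -6.6
t 11.417 xpix 20.246 (342, 382) rot [ 1.7839e+02 -1.0000e-02  7.9830e+01] tcp [458.8 269.7 137. ] Fz -6.8
fit x0 0.0545 m 0.311 b 0.0027 fr 0.0043 res mm [-0.4  0.7  2.4 -0.4  0.2 -0.3] now x 20.4 v -28.4 th -0.0088 phi -0.0284
end [-0.     -0.0002 -0.      0.     -0.0027]
rows deg [0.31, 0.23, 0.23, 0.16, 0.15, 0.11, 0.09, 0.06] | later [0.04, 0.03, 0.02, 0.01, 0.01, 0.01, 0.01, 0.01]
m 0.28 after call: x -5.2 v -32.9 th -0.0062 maxth 0.010
m 0.311 after call: x -3.3 v -28.4 th -0.0054 maxth 0.009
m 0.342 after call: x -1.3 v -23.5 th -0.0043 maxth 0.009
```

Emit:
carry_out:
  plan:
    - [[0,0,0,0,0.3,0,0],[0,0,0,0,0.25,0,0],[0,0,0,0,0.2,0,0],[0,0,0,0,0.2,0,0],[0,0,0,0,0.15,0,0],[0,0,0,0,0.1,0,0],[0,0,0,0,0.1,0,0],[0,0,0,0,0.05,0,0]]

```text
t: 12.13
tcp_pos: [458.7, 269.7, 137.0]
ee_rot: [179.7, -0.0, 79.8]
force: [-0.7, 0.3, -6.5]
finger_gap: 18.1
finger_force: 30.0
```

```bash
python3 - <<'E'
from ed import *
go([.3,.25,.2,.2,.15,.1,.1,.05],shots=2)
E
```

```text
t 12.133 xpix 17.19 (342, 378) rot [179.71  -0.    79.83] tcp [458.7 269.7 137. ] Fz -6.5
t 12.183 xpix 17.19 (342, 378) rot [179.71   0.    79.83] tcp [458.7 269.7 137. ] Fz -5.9
fit x0 0.0543 m 0.287 b 0.0051 fr 0.0047 res mm [ 1.7 -0.1  1.9  1.7 -0.8 -0.5] now x 18.4 v 8.4 th 0.0102 phi -0.0048
end [ 0.0008  0.0004  0.0003 -0.0019 -0.0045]
rows deg [-0.49, -0.33, -0.33, -0.16, -0.14, 0.0, 0.06, 0.18] | later [0.27, 0.27, 0.27, 0.24, 0.17, 0.14, -0.06, -0.06]
m 0.258 after call: x 3.9 v -52.3 th -0.0197 maxth 0.020
m 0.287 after call: x 5.6 v -47.5 th -0.0185 maxth 0.018
m 0.315 after call: x 7.3 v -42.3 th -0.0171 maxth 0.017
```

Emit:
carry_out:
  plan:
    - [[0,0,0,0,-0.5,0,0],[0,0,0,0,-0.35,0,0],[0,0,0,0,-0.35,0,0],[0,0,0,0,-0.2,0,0],[0,0,0,0,-0.1,0,0],[0,0,0,0,0,0,0],[0,0,0,0,0.1,0,0],[0,0,0,0,0.2,0,0]]

```text
t: 12.9
tcp_pos: [458.6, 269.7, 137.0]
ee_rot: [178.5, -0.0, 79.8]
force: [-0.2, -0.2, -6.6]
finger_gap: 17.7
finger_force: 30.0
```

```bash
python3 - <<'E'
from ed import *
go([-.5,-.35,-.35,-.2,-.1,0,.1,.2],shots=2,tag="w5")
E
```

```text
t 12.9 xpix 14.898 (342, 375) rot [178.51  -0.    79.83] tcp [458.6 269.7 137. ] Fz -6.6
t 12.95 xpix 14.134 (342, 374) rot [ 1.7853e+02 -1.0000e-02  7.9830e+01] tcp [458.8 269.7 137. ] Fz -6.4
fit x0 0.0536 m 0.303 b 0.0048 fr 0.0037 res mm [ 2.1  1.9 -1.1 -0.7  0.2  0.1] now x 14.8 v -21.0 th -0.0087 phi -0.0258
end [-0.     -0.0002 -0.      0.     -0.0048]
rows deg [0.25, 0.19, 0.19, 0.13, 0.12, 0.09, 0.07, 0.05] | later [0.03, 0.02, 0.01, 0.01, 0.01, 0.01, 0.01, 0.01]
m 0.272 after call: x -10.3 v -40.7 th -0.0102 maxth 0.011
m 0.303 after call: x -9.0 v -38.2 th -0.0099 maxth 0.010
m 0.333 after call: x -7.7 v -35.3 th -0.0096 maxth 0.010
```

Emit:
carry_out:
  plan:
    - [[0,0,0,0,0.1,0,0],[0,0,0,0,0.1,0,0],[0,0,0,0,0.1,0,0],[0,0,0,0,0.1,0,0],[0,0,0,0,0.1,0,0],[0,0,0,0,0.1,0,0],[0,0,0,0,0.1,0,0],[0,0,0,0,0.1,0,0]]

```text
t: 13.67
tcp_pos: [458.7, 269.7, 137.0]
ee_rot: [179.3, -0.0, 79.8]
force: [0.2, 0.4, -6.2]
finger_gap: 17.5
finger_force: 30.0
```

```bash
python3 - <<'E'
from ed import *
go([.1]*8,shots=2,tag="w6")
E
```

```text
t 13.667 xpix 12.606 (342, 372) rot [179.31  -0.    79.83] tcp [458.7 269.7 137. ] Fz -6.2
t 13.717 xpix 12.606 (342, 372) rot [179.32  -0.    79.83] tcp [458.7 269.7 137. ] Fz -6.2
fit x0 0.0545 m 0.262 b 0.0060 fr 0.0063 res mm [ 1.   1.3  2.4  2.6 -1.2 -1.2] now x 12.6 v 0.2 th 0.0014 phi -0.0118
end [ 0.0002 -0.0015  0.0001 -0.0008 -0.0059]
rows deg [-0.2, -0.13, -0.13, -0.07, -0.06, 0.01, 0.04, 0.09] | later [0.13, 0.13, 0.14, 0.13, 0.11, 0.1, 0.02, 0.02]
m 0.236 after call: x -3.4 v -48.6 th -0.0178 maxth 0.018
m 0.262 after call: x -2.0 v -45.3 th -0.0172 maxth 0.017
m 0.288 after call: x -0.7 v -41.7 th -0.0165 maxth 0.016
```

```bash
cat > refit.py <<'E'
from ed import *
import ctl
D=json.load(open(L2))
def fit(names,sg,pr):
    def res(q):
        p=pr+q*sg;s,pd=roll(D,p[:4]);return np.r_[q,[(a-b-p[4])/.0008 for a,b in pd]]
    r=least_squares(res,np.zeros(len(sg)),diff_step=1e-3,x_scale=.3);p=pr+r.x*sg;s,pd=roll(D,p[:4])
    print(names,np.round(p,4),"cost",round(r.cost,1),"res",np.round([(a-b-p[4])*1e3 for a,b in pd],1),"now x %.1f v %.1f"%(s[2]*1e3,s[3]*1e3));return p
pr=np.array([.0555,.29,0,.005,0])
fit("b",np.array([.001,.04,.004,.004,1e-6]),pr)
fit("xoff",np.array([.002,.04,.0005,.004,.004]),pr)
fit("both",np.array([.002,.04,.004,.004,.004]),pr)
E
python3 refit.py
```

```text
b [0.0552 0.23   0.0046 0.0106 0.    ] cost 5.9 res [-0.3 -0.   0.7 -1.2  0.2  0.1  0.2  0.2  0.6  0.9 -0.4 -0.5] now x 13.2 v -0.0
xoff [0.0574 0.2319 0.0003 0.0134 0.0024] cost 7.5 res [-0.7 -0.4  0.7 -1.1  0.3  0.3  0.3  0.3  0.6  0.9 -0.5 -0.5] now x 15.2 v -0.2
both [0.0559 0.2317 0.0042 0.0105 0.0007] cost 5.9 res [-0.4 -0.   0.7 -1.1  0.3  0.2  0.3  0.3  0.7  1.  -0.5 -0.5] now x 13.8 v -0.0
```

```bash
sed -i 's/sg=np.array(\[.001,.035,.002,.0007\]);pr=np.array(\[.0555,.28,0,.004\])/sg=np.array([.001,.03,.003,.003]);pr=np.array([.0555,.23,.003,.0105])/; s/ph,e=plan(s,p\[1\],n,p\[2\],wr,xt)/ph,e=plan(s,p[1],n,p[2],wr,xt,p[3])/; s/show(s,ph,p\[1\])/show(s,ph,p[1],p[2],p[3])/' ed.py
sed -i 's/def plan(s0,m,n=24,b=0.,wr=1.,xt=0.)/def plan(s0,m,n=24,b=0.,wr=1.,xt=0.,fr=.004)/; s/e=sim(s0,segs_of(ph),m,b)/e=sim(s0,segs_of(ph),m,b,fr)/; s/return ph,sim(s0,segs_of(ph),m,b)/return ph,sim(s0,segs_of(ph),m,b,fr)/; s/def show(s0,ph,m)/def show(s0,ph,m,b=0.,fr=.004)/; s/e=sim(s0,segs_of(ph)\[:9\],mm,out=o)/e=sim(s0,segs_of(ph)[:9],mm,b,fr,out=o)/; s/e\[0\]\/.002,e\[1\]\/.02,(ph\[-1\]+b+xt\*.5)\/.003/e[0]\/.003,e[1]\/.05,(ph[-1]+b+xt*.5)\/.004/' ctl.py
python3 - <<'E'
from ed import *
go(None,look=False,n=16);go(None,look=False,n=8,wr=.5)
E
```

```text
fit x0 0.0554 m 0.227 b 0.0039 fr 0.0115 res mm [ 0.2  0.2  0.6  0.9 -0.4 -0.4] now x 13.2 v -0.1 th -0.0010 phi -0.0118
end [-0.0006 -0.0053  0.0001  0.0001 -0.0046]
rows deg [-0.19, -0.19, -0.19, -0.13, -0.12, -0.08, -0.06, 0.03] | later [0.1, 0.12, 0.16, 0.17, 0.19, 0.19, 0.2, 0.2]
m 0.205 after call: x 9.1 v -16.1 th -0.0174 maxth 0.017
m 0.227 after call: x 9.7 v -13.9 th -0.0167 maxth 0.017
m 0.25 after call: x 10.2 v -11.8 th -0.0159 maxth 0.016
fit x0 0.0554 m 0.227 b 0.0039 fr 0.0115 res mm [ 0.2  0.2  0.6  0.9 -0.4 -0.4] now x 13.2 v -0.1 th -0.0010 phi -0.0118
end [ 0.0011 -0.0087  0.0006 -0.0022 -0.003 ]
rows deg [-1.32, -0.23, -0.23, 0.43, 0.76, 0.59, 0.25, 0.25] | later []
m 0.205 after call: x -0.5 v -4.7 th 0.0007 maxth 0.031
m 0.227 after call: x 0.6 v -2.2 th 0.0011 maxth 0.030
m 0.25 after call: x 1.8 v -0.1 th 0.0016 maxth 0.030
```

Refitting shows a rolling resistance near 0.011 rad, so the flask holds still easily. I'll use the 16-row plan.

Emit:
carry_out:
  plan:
    - [[0,0,0,0,-0.3,0,0],[0,0,0,0,-0.2,0,0],[0,0,0,0,-0.2,0,0],[0,0,0,0,-0.1,0,0],[0,0,0,0,-0.1,0,0],[0,0,0,0,-0.1,0,0],[0,0,0,0,0,0,0],[0,0,0,0,0,0,0]]

```text
t: 14.43
tcp_pos: [458.7, 269.7, 137.0]
ee_rot: [178.3, -0.0, 79.8]
force: [0.6, -0.1, -7.0]
finger_gap: 17.7
finger_force: 30.0
```

```bash
python3 - <<'E'
from ed import *
go([-.3,-.2,-.2,-.1,-.1,-.1,0,0],shots=2,n=8,wr=.5)
E
```

```text
t 14.433 xpix 11.078 (342, 370) rot [178.3   -0.    79.83] tcp [458.7 269.7 137. ] Fz -7.0
t 14.483 xpix 10.314 (342, 369) rot [178.3   -0.    79.83] tcp [458.7 269.6 137. ] Fz -6.0
fit x0 0.0553 m 0.225 b 0.0041 fr 0.0115 res mm [ 0.8  1.1  0.3  0.3 -0.7 -0.5] now x 10.1 v -15.4 th -0.0176 phi -0.0293
end [-0.0002 -0.0048  0.      0.0001 -0.0042]
rows deg [0.14, 0.17, 0.17, 0.19, 0.2, 0.19, 0.19, 0.19] | later []
m 0.203 after call: x -0.6 v 0.1 th -0.0004 maxth 0.018
m 0.225 after call: x 0.0 v 0.1 th -0.0002 maxth 0.018
m 0.248 after call: x 0.6 v 0.1 th 0.0001 maxth 0.018
```

Emit:
carry_out:
  plan:
    - [[0,0,0,0,0.1,0,0],[0,0,0,0,0.15,0,0],[0,0,0,0,0.2,0,0],[0,0,0,0,0.2,0,0],[0,0,0,0,0.2,0,0],[0,0,0,0,0.2,0,0],[0,0,0,0,0.2,0,0],[0,0,0,0,0.2,0,0]]

```text
t: 15.2
tcp_pos: [458.7, 269.7, 137.0]
ee_rot: [179.8, -0.0, 79.8]
force: [-0.3, 0.4, -6.6]
finger_gap: 17.6
finger_force: 30.0
```

```bash
python3 - <<'E'
from ed import *
go([.1,.15,.2,.2,.2,.2,.2,.2],shots=2,n=8,wr=.5,tag="w7")
E
```

```text
t 15.2 xpix 4.202 (296, 360) rot [179.77  -0.    79.83] tcp [458.7 269.7 137. ] Fz -6.6
t 15.25 xpix 3.8200000000000003 (295, 360) rot [179.78  -0.    79.83] tcp [458.8 269.7 137. ] Fz -6.0
fit x0 0.0557 m 0.215 b 0.0044 fr 0.0121 res mm [ 0.7  0.6  0.1  0.3 -0.4 -0.1] now x 4.3 v 0.2 th 0.0026 phi -0.0040
end [-0.0005 -0.0142  0.0002  0.0002 -0.0051]
rows deg [-0.78, -0.28, -0.28, -0.04, 0.08, 0.22, 0.51, 0.51] | later []
m 0.193 after call: x -0.1 v 0.2 th -0.0006 maxth 0.021
m 0.215 after call: x 0.2 v 0.2 th -0.0005 maxth 0.020
m 0.236 after call: x 0.4 v 0.3 th -0.0004 maxth 0.020
```

View pics/w7.png

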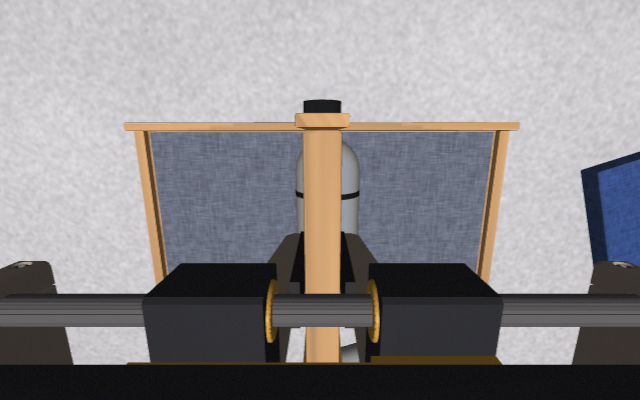

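The flask is at cols 295–360, centre about 327, against the bar at 322.5. That is about 4 mm off the middle and at rest. I'll give one small nudge.

Emit:
carry_out:
  plan:
    - [[0,0,0,0,-0.8,0,0],[0,0,0,0,-0.3,0,0],[0,0,0,0,-0.2,0,0],[0,0,0,0,0,0,0],[0,0,0,0,0.1,0,0],[0,0,0,0,0.3,0,0],[0,0,0,0,0.5,0,0],[0,0,0,0,0.4,0,0]]

```text
t: 15.97
tcp_pos: [458.8, 269.7, 137.0]
ee_rot: [179.8, -0.0, 79.8]
force: [0.0, -0.5, -6.1]
finger_gap: 18.1
finger_force: 30.0
```

```bash
python3 - <<'E'
from ed import *
go([-.8,-.3,-.2,0,.1,.3,.5,.4],shots=2,n=8,wr=.5,tag="w8")
E
```

```text
t 15.967 xpix -1.146 (289, 353) rot [ 1.7979e+02 -1.0000e-02  7.9830e+01] tcp [458.8 269.7 137. ] Fz -6.1
t 16.017 xpix -1.528 (288, 353) rot [ 1.7981e+02 -1.0000e-02  7.9820e+01] tcp [459.  269.7 137. ] Fz -7.0
fit x0 0.0556 m 0.212 b 0.0046 fr 0.0123 res mm [-0.6 -0.3 -1.4 -1.1  1.1  1.3] now x 0.4 v 0.2 th 0.0015 phi -0.0040
end [-0.     -0.0012  0.0003  0.     -0.0047]
rows deg [-0.07, -0.04, -0.04, -0.01, 0.0, 0.02, 0.05, 0.05] | later []
m 0.191 after call: x 0.3 v 0.0 th -0.0000 maxth 0.002
m 0.212 after call: x 0.3 v 0.0 th -0.0000 maxth 0.002
m 0.234 after call: x 0.4 v 0.0 th 0.0000 maxth 0.002
```

Emit:
carry_out:
  plan:
    - [[0,0,0,-2,0,0,-0.3],[0,0,0,-4,0,0,-0.5],[0,0,0,-6,0,0,-0.7],[0,0,0,-7,0,0,-0.7],[0,0,0,-7,0,0,-0.7],[0,0,0,-7,0,0,-0.7],[0,0,0,-6,0,0,-0.7],[0,0,0,-6,0,0,-0.7]]

```text
t: 16.73
tcp_pos: [458.6, 269.8, 182.9]
ee_rot: [179.7, 0.0, 84.9]
force: [-1.1, -0.6, -5.6]
finger_gap: 17.7
finger_force: 30.0
```

Emit:
carry_out:
  plan:
    - [[0,0,0,-6,0,0,-0.7],[0,0,0,-6,0,0,-0.7],[0,0,0,-7,0,0,-0.7],[0,0,0,-7,0,0,-0.7],[0,0,0,-7,0,0,-0.7],[0,0,0,-6,0,0,-0.7],[0,0,0,-4,0,0,-0.4],[0,0,0,-2,0,0,-0.2]]

```text
t: 17.4
tcp_pos: [458.6, 269.9, 227.8]
ee_rot: [179.7, 0.0, 89.7]
force: [-0.1, 1.2, -6.6]
finger_gap: 17.8
finger_force: 30.0
```

```bash
cat >> ed.py <<'E'
def peek(tag=None):
    o=get_obs();im=snapshot("wrist");print("t",round(o["t"],2),pix(im),"rot",np.round(o["ee_rot"],2),"tcp",np.round(o["tcp_pos"],1))
    if tag:cv2.imwrite(f"pics/{tag}.png",im)
E
python3 -c "
from ed import *
peek('w9')"
```

```text
t 17.4 (-1.528, (288, 353)) rot [1.7971e+02 2.0000e-02 8.9670e+01] tcp [458.6 269.9 227.8]
```

Flask is steady at −1 mm. Now carrying it across to the riser.

Emit:
carry_out:
  plan:
    - [[0,-1,0.1,0,0,0,0],[0,-2,0.2,0,0,0,0],[0,-4,0.3,0,0,0,0],[0,-5,0.4,0,0,0,0],[0,-7,0.6,0,0,0,0],[0,-8,0.7,0,0,0,0],[0,-10,0.8,0,0,0,0],[0,-11,0.9,0,0,0,0]]

```text
t: 18.12
tcp_pos: [462.0, 220.6, 227.0]
ee_rot: [179.8, 0.0, 89.6]
force: [-0.1, -1.1, -6.7]
finger_gap: 18.1
finger_force: 30.0
```

Emit:
carry_out:
  plan:
    - [[0,-11,0.9,0,0,0,0],[0,-11,0.9,0,0,0,0],[0,-11,0.9,0,0,0,0],[0,-11,0.9,0,0,0,0],[0,-11,0.9,0,0,0,0],[0,-11,0.9,0,0,0,0],[0,-11,0.9,0,0,0,0],[0,-11,0.9,0,0,0,0]]

```text
t: 18.78
tcp_pos: [468.7, 132.5, 227.1]
ee_rot: [179.8, 0.0, 89.6]
force: [-0.0, -0.7, -6.9]
finger_gap: 17.5
finger_force: 30.0
```

```bash
python3 -c "
from ed import *
peek('w10')"
```

```text
t 18.78 (-1.9100000000000001, (288, 352)) rot [1.7975e+02 4.0000e-02 8.9630e+01] tcp [468.7 132.5 227.1]
```

Emit:
carry_out:
  plan:
    - [[0,-11,1,0,0,0,0],[0,-11,1,0,0,0,0],[0,-11,1,0,0,0,0],[0,-11,1,0,0,0,0],[0,-11,1,0,0,0,0],[0,-11,1,0,0,0,0],[0,-11,1,0,0,0,0],[0,-11,1,0,0,0,0]]

```text
t: 19.5
tcp_pos: [476.1, 44.4, 227.2]
ee_rot: [179.8, 0.0, 89.6]
force: [-0.0, 0.9, -7.0]
finger_gap: 17.9
finger_force: 30.0
```

Emit:
carry_out:
  plan:
    - [[0,-11,1,0,0,0,0],[0,-11,1,0,0,0,0],[0,-11,1,0,0,0,0],[0,-11,1,0,0,0,0],[0,-11,1,0,0,0,0],[0,-11,1,0,0,0,0],[0,-11,1,0,0,0,0],[0,-11,1,0,0,0,0]]

```text
t: 20.17
tcp_pos: [483.5, -43.5, 227.3]
ee_rot: [179.8, 0.0, 89.6]
force: [0.2, -0.1, -6.4]
finger_gap: 17.7
finger_force: 30.0
```

Emit:
carry_out:
  plan:
    - [[0,-11,1,0,0,0,0],[0,-11,1,0,0,0,0],[0,-11,1,0,0,0,0],[0,-11,1,0,0,0,0],[0,-11,1,0,0,0,0],[0,-11,1,0,0,0,0],[0,-11,1,0,0,0,0],[0,-11,1,0,0,0,0]]

```text
t: 20.83
tcp_pos: [491.0, -131.6, 227.4]
ee_rot: [179.8, 0.0, 89.6]
force: [-0.4, 0.9, -7.4]
finger_gap: 17.4
finger_force: 30.0
```

Emit:
carry_out:
  plan:
    - [[0,-11,0.9,0,0,0,0],[0,-11,0.9,0,0,0,0],[0,-11,0.9,0,0,0,0],[0,-11,0.9,0,0,0,0],[0,-11,0.9,0,0,0,0],[0,-11,0.9,0,0,0,0],[0,-11,0.9,0,0,0,0],[0,-11,0.9,0,0,0,0]]

```text
t: 21.5
tcp_pos: [497.6, -219.6, 227.5]
ee_rot: [179.8, 0.0, 89.6]
force: [0.1, -0.2, -6.7]
finger_gap: 17.5
finger_force: 30.0
```

Emit:
carry_out:
  plan:
    - [[0,-10,0.8,0,0,0,0],[0,-8,0.7,0,0,0,0],[0,-7,0.6,0,0,0,0],[0,-5,0.4,0,0,0,0],[0,-4,0.3,0,0,0,0],[0,-2,0.2,0,0,0,0],[0,-1,0.1,0,0,0,0],[0,0,0,0,0,0,0]]

```text
t: 22.17
tcp_pos: [500.4, -255.5, 227.5]
ee_rot: [179.8, 0.0, 89.6]
force: [-0.0, -0.3, -6.4]
finger_gap: 17.8
finger_force: 30.0
```

```bash
python3 -c "
from ed import *
peek('w11')
cv2.imwrite('pics/s11.png',snapshot('scene'))
ms={}
r=outline_of('scene','riser');ms['scene']=r[0]['mask']
print(get_obs()['t'])"
```

```text
t 22.17 (11.46, (216, 459)) rot [1.7975e+02 4.0000e-02 8.9630e+01] tcp [ 500.4 -255.5  227.5]
22.3167
```

View pics/s11.png

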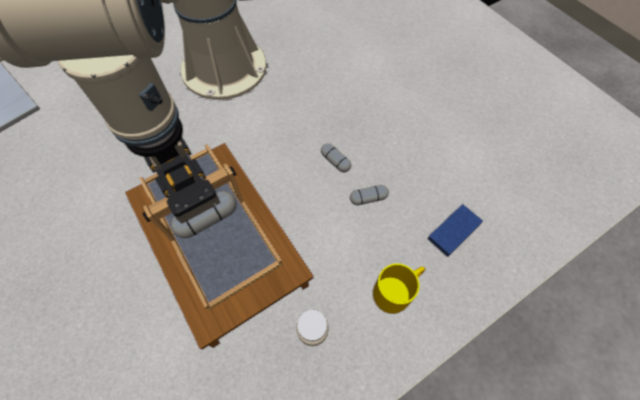

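The scene view shows the tray over the riser with the flask at (203,213) beneath the bar. The bystanders haven't moved. I'll check the failed wrist reading offline.

```bash
python3 - <<'E'
from ed import *
for n in("w10","w11"):
    b,s=edges(cv2.imread(f"pics/{n}.png"));print(n,[(c,int(b[c].mean()),int(s[c])) for c in list(range(200,280,16))+list(range(280,366,4))+list(range(366,470,16))])
E
```

```text
w10 [(200, 114, 20), (216, 119, 22), (232, 118, 21), (248, 116, 21), (264, 116, 21), (280, 113, 20), (284, 118, 21), (288, 102, 7), (292, 134, 4), (296, 151, 5), (300, 155, 14), (304, 146, 96), (308, 154, 88), (312, 165, 95), (316, 169, 98), (320, 165, 95), (324, 164, 94), (328, 166, 96), (332, 168, 96), (336, 166, 95), (340, 142, 98), (344, 146, 1), (348, 123, 4), (352, 103, 13), (356, 116, 21), (360, 110, 20), (364, 115, 21), (366, 119, 21), (382, 122, 22), (398, 121, 22), (414, 114, 20), (430, 117, 21), (446, 116, 21), (462, 122, 22)]
w11 [(200, 126, 22), (216, 135, 24), (232, 132, 23), (248, 129, 23), (264, 129, 23), (280, 125, 22), (284, 130, 23), (288, 116, 1), (292, 152, 4), (296, 169, 6), (300, 172, 17), (304, 158, 104), (308, 169, 96), (312, 180, 98), (316, 184, 98), (320, 181, 97), (324, 180, 97), (328, 181, 98), (332, 183, 98), (336, 181, 98), (340, 165, 111), (344, 160, 4), (348, 135, 4), (352, 120, 17), (356, 127, 23), (360, 121, 21), (364, 127, 23), (366, 133, 24), (382, 135, 24), (398, 133, 24), (414, 125, 22), (430, 131, 23), (446, 127, 22), (462, 137, 24)]
```

View pics/w11.png

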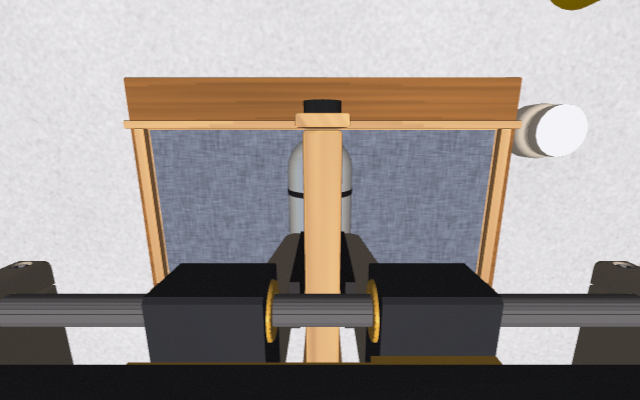

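Flask centred at cols 288–352 (mean 320). The reading failed only because the light is brighter here. Now the hold, with a first 1 mm trim.

Emit:
carry_out:
  plan:
    - [[0,-0.4,0.1,0,0,0,0],[0,-0.4,0.1,0,0,0,0],[0,-0.1,0.1,0,0,0,0],[0,0,0,0,0,0,0],[0,0,0,0,0,0,0],[0,0,0,0,0,0,0],[0,0,0,0,0,0,0],[0,0,0,0,0,0,0]]

```text
t: 22.98
tcp_pos: [500.7, -256.4, 227.5]
ee_rot: [179.8, 0.0, 89.6]
force: [-0.2, -0.4, -5.9]
finger_gap: 17.8
finger_force: 30.0
```

Emit:
carry_out:
  plan:
    - [[0,0,0,0,0,0,0],[0,0,0,0,0,0,0],[0,0,0,0,0,0,0],[0,0,0,0,0,0,0],[0,0,0,0,0,0,0],[0,0,0,0,0,0,0],[0,0,0,0,0,0,0],[0,0,0,0,0,0,0]]

```text
t: 23.65
tcp_pos: [500.7, -256.4, 227.5]
ee_rot: [179.8, 0.0, 89.6]
force: [0.3, 0.9, -5.8]
finger_gap: 17.6
finger_force: 30.0
```

Emit:
carry_out:
  plan:
    - [[0,0,0,0,0,0,0],[0,0,0,0,0,0,0],[0,0,0,0,0,0,0],[0,0,0,0,0,0,0],[0,0,0,0,0,0,0],[0,0,0,0,0,0,0],[0,0,0,0,0,0,0],[0,0,0,0,0,0,0]]

```text
t: 24.32
tcp_pos: [500.7, -256.5, 227.5]
ee_rot: [179.8, 0.0, 89.6]
force: [-0.5, -0.1, -6.8]
finger_gap: 18.0
finger_force: 30.0
```

Emit:
carry_out:
  plan:
    - [[0,0,0,0,0,0,0],[0,0,0,0,0,0,0],[0,0,0,0,0,0,0],[0,0,0,0,0,0,0],[0,0,0,0,0,0,0],[0,0,0,0,0,0,0],[0,0,0,0,0,0,0],[0,0,0,0,0,0,0]]

```text
t: 24.98
tcp_pos: [500.7, -256.5, 227.5]
ee_rot: [179.8, 0.0, 89.6]
force: [-0.1, 0.5, -6.9]
finger_gap: 17.9
finger_force: 30.0
```

Emit:
carry_out:
  plan:
    - [[0,0,0,0,0,0,0],[0,0,0,0,0,0,0],[0,0,0,0,0,0,0],[0,0,0,0,0,0,0],[0,0,0,0,0,0,0],[0,0,0,0,0,0,0],[0,0,0,0,0,0,0],[0,0,0,0,0,0,0]]

```text
t: 25.65
tcp_pos: [500.7, -256.5, 227.6]
ee_rot: [179.8, 0.0, 89.6]
force: [0.1, -0.5, -5.9]
finger_gap: 18.1
finger_force: 30.0
```

```bash
sed -i 's/br>133/br>143/' ed.py; python3 -c "
from ed import *
peek('w12')"
```

```text
t 25.65 (-1.9100000000000001, (288, 352)) rot [1.7975e+02 4.0000e-02 8.9630e+01] tcp [ 500.7 -256.5  227.6]
```

Emit:
carry_out:
  plan:
    - [[0,0,0,0,0,0,0],[0,0,0,0,0,0,0],[0,0,0,0,0,0,0],[0,0,0,0,0,0,0],[0,0,0,0,0,0,0],[0,0,0,0,0,0,0],[0,0,0,0,0,0,0],[0,0,0,0,0,0,0]]

```text
t: 26.37
tcp_pos: [500.7, -256.5, 227.6]
ee_rot: [179.8, 0.0, 89.6]
force: [1.0, 0.1, -6.1]
finger_gap: 17.7
finger_force: 30.0
```

Emit:
carry_out:
  plan:
    - [[0,0,0,0,0,0,0],[0,0,0,0,0,0,0],[0,0,0,0,0,0,0],[0,0,0,0,0,0,0],[0,0,0,0,0,0,0],[0,0,0,0,0,0,0],[0,0,0,0,0,0,0],[0,0,0,0,0,0,0]]

```text
t: 27.03
tcp_pos: [500.7, -256.5, 227.5]
ee_rot: [179.8, 0.0, 89.6]
force: [0.1, -0.1, -6.1]
finger_gap: 17.8
finger_force: 30.0
```

Emit:
carry_out:
  plan:
    - [[0,0,0,0,0,0,0],[0,0,0,0,0,0,0],[0,0,0,0,0,0,0],[0,0,0,0,0,0,0],[0,0,0,0,0,0,0],[0,0,0,0,0,0,0],[0,0,0,0,0,0,0],[0,0,0,0,0,0,0]]

```text
t: 27.7
tcp_pos: [500.7, -256.5, 227.6]
ee_rot: [179.8, 0.0, 89.6]
force: [0.7, 0.5, -6.3]
finger_gap: 17.3
finger_force: 30.0
```

Emit:
carry_out:
  plan:
    - [[0,0,0,0,0,0,0],[0,0,0,0,0,0,0],[0,0,0,0,0,0,0],[0,0,0,0,0,0,0],[0,0,0,0,0,0,0],[0,0,0,0,0,0,0],[0,0,0,0,0,0,0],[0,0,0,0,0,0,0]]

```text
t: 28.37
tcp_pos: [500.7, -256.5, 227.6]
ee_rot: [179.8, 0.0, 89.6]
force: [-0.1, 0.5, -7.0]
finger_gap: 17.7
finger_force: 30.0
```

Emit:
carry_out:
  plan:
    - [[0,0,0,0,0,0,0],[0,0,0,0,0,0,0],[0,0,0,0,0,0,0],[0,0,0,0,0,0,0],[0,0,0,0,0,0,0],[0,0,0,0,0,0,0],[0,0,0,0,0,0,0],[0,0,0,0,0,0,0]]

```text
t: 29.03
tcp_pos: [500.7, -256.5, 227.5]
ee_rot: [179.8, 0.0, 89.6]
force: [-0.7, 0.1, -6.1]
finger_gap: 17.6
finger_force: 30.0
```

Emit:
carry_out:
  plan:
    - [[0,0,0,2,0,0,0],[0,0,0,4,0,0,0],[0,0,0,5,0,0,0],[0,0,0,6,0,0,0],[0,0,0,6,0,0,0],[0,0,0,5,0,0,0],[0,0,0,3,0,0,0],[0,0,0,1,0,0,0]]

```text
t: 29.7
tcp_pos: [500.4, -256.3, 194.7]
ee_rot: [179.8, 0.0, 89.6]
force: [0.1, 0.4, -7.3]
finger_gap: 17.7
finger_force: 30.0
```

```bash
python3 -c "
from ed import *
peek('w13')"
```

```text
t 29.7 (11.46, (216, 459)) rot [1.7982e+02 1.0000e-02 8.9630e+01] tcp [ 500.4 -256.3  194.7]
```

Emit:
carry_out:
  plan:
    - [[0,0,0,1,0,0,0],[0,0,0,1,0,0,0],[0,0,0,1,0,0,0],[0,0,0,1,0,0,0],[0,0,0,0.8,0,0,0],[0,0,0,0.6,0,0,0],[0,0,0,0.5,0,0,0],[0,0,0,0.5,0,0,0]]

```text
t: 30.42
tcp_pos: [500.9, -256.5, 189.1]
ee_rot: [179.7, 0.0, 89.6]
force: [0.6, -0.0, -7.3]
finger_gap: 18.1
finger_force: 30.0
```

Emit:
carry_out:
  plan:
    - [[0,0,0,0.4,0,0,0],[0,0,0,0.4,0,0,0],[0,0,0,0.3,0,0,0],[0,0,0,0.3,0,0,0],[0,0,0,0.2,0,0,0],[0,0,0,0.2,0,0,0],[0,0,0,0,0,0,0],[0,0,0,0,0,0,0]]

```text
t: 31.08
tcp_pos: [500.9, -256.3, 187.8]
ee_rot: [179.7, 0.0, 89.6]
force: [-1.4, 4.0, 1.7]
finger_gap: 17.5
finger_force: 30.0
```

```bash
sed -i 's/((s<13)|(br>143))/((s<13)|(br>br[170:280].mean()*1.12+3))/' ed.py; python3 -c "
from ed import *
peek('w14');print(get_obs()['force'],get_obs()['ft_torque'])"
```

```text
t 31.08 (-2.674, (287, 351)) rot [1.7974e+02 3.0000e-02 8.9630e+01] tcp [ 500.9 -256.3  187.8]
[-2.76138325  4.49504678  2.19495715] [0.54673348 0.29810099 0.04137204]
```

Emit:
carry_out:
  plan:
    - [[0,0,0,0.2,0,0,0],[0,0,0,0.2,0,0,0],[0,0,0,0,0,0,0],[0,0,0,0,0,0,0],[0.3,0,0,0,0,0,0],[0.4,0,0,0,0,0,0],[0.5,0,0,0,0,0,0],[0.6,0,0,0,0,0,0]]

```text
t: 31.8
tcp_pos: [501.2, -256.9, 187.1]
ee_rot: [179.7, 0.1, 89.6]
force: [-1.0, 0.7, -0.5]
finger_gap: 42.5
finger_force: 0.0
```

Emit:
carry_out:
  plan:
    - [[0.7,0,0,0,0,0,0],[0.7,0,0,0,0,0,0],[0.7,0,0,0,0,0,0],[0.7,0,0,0,0,0,0],[0.7,0,0,0,0,0,0],[0.7,0,0,0,0,0,0],[0.7,0,0,0,0,0,0],[0.7,0,0,0,0,0,0]]

```text
t: 32.47
tcp_pos: [500.9, -256.5, 187.0]
ee_rot: [179.8, 0.0, 89.6]
force: [0.2, 0.1, -0.5]
finger_gap: 64.7
finger_force: 0.0
```

```bash
python3 -c "
from ed import *
peek('w15');print(get_obs()['force'],get_obs()['finger_gap'])"
```

```text
t 32.47 (-2.292, (287, 352)) rot [1.7975e+02 4.0000e-02 8.9630e+01] tcp [ 500.9 -256.5  187. ]
[ 0.82328786 -0.04955247  0.21844827] 64.46758383649387
```

View pics/w15.png

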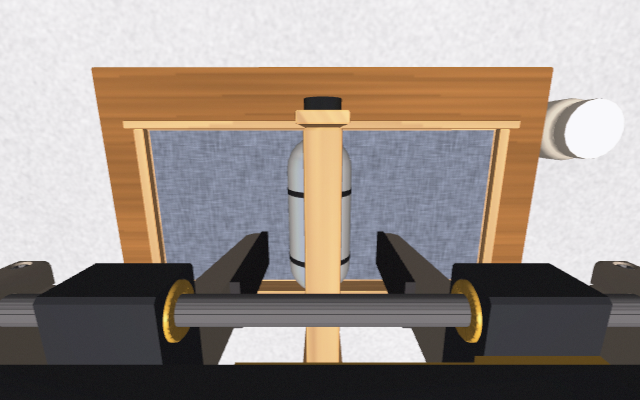

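The tray rests on the riser and the fingers are free, with the flask in the middle at cols 287–352. Now withdraw straight up.

Emit:
carry_out:
  plan:
    - [[0.7,0,0,-4,0,0,0],[0.7,0,0,-10,0,0,0],[0.7,0,0,-15,0,0,0],[0.7,0,0,-20,0,0,0],[0.7,0,0,-20,0,0,0],[0.7,0,0,-20,0,0,0],[0.7,0,0,-15,0,0,0],[0.7,0,0,-6,0,0,0]]

```text
t: 33.18
tcp_pos: [501.4, -256.9, 300.4]
ee_rot: [179.5, 0.2, 89.6]
force: [-0.7, 0.4, -0.0]
finger_gap: 64.4
finger_force: 0.0
```

Emit:
carry_out:
  plan:
    - [[0.7,0,0,0,0,0,0],[0.7,0,0,0,0,0,0],[0.7,0,0,0,0,0,0],[0.7,0,0,0,0,0,0],[0.7,0,0,0,0,0,0],[0.7,0,0,0,0,0,0],[0.7,0,0,0,0,0,0],[0.7,0,0,0,0,0,0]]

```text
t: 33.85
tcp_pos: [500.3, -256.4, 296.7]
ee_rot: [179.8, 0.0, 89.6]
force: [-0.4, 0.6, -0.6]
finger_gap: 64.1
finger_force: 0.0
```

```bash
python3 - <<'E'
from ed import *
P=camera_params("wrist");im=snapshot("wrist");cv2.imwrite("pics/w16.png",im)
for t,z in(("flask",121),("rim_a",104),("tray",110),("riser",90)):
    for r in outline_of("wrist",t):
        q=cv2.minAreaRect(cv2.findNonZero(r["mask"].astype(np.uint8)));print(t,round(r["score"],2),np.round(q[0]),np.round(q[1]),round(q[2],1),np.round(onz("wrist",q[0],z,P),1))
E
```

```text
flask 0.66 [321. 190.] [102.  45.] 88.4 [ 499.8 -254.4  121. ]
rim_a 0.77 [201. 187.] [111.   9.] 84.1 [ 353.7 -253.1  104. ]
rim_a 0.7 [443. 186.] [ 10. 112.] 6.0 [ 648.4 -254.4  104. ]
tray 0.85 [322. 204.] [179. 271.] 90.0 [ 501.2 -273.4  110. ]
riser 0.62 [323. 181.] [188. 321.] 89.7 [ 502.1 -248.7   90. ]
```

View pics/w16.png

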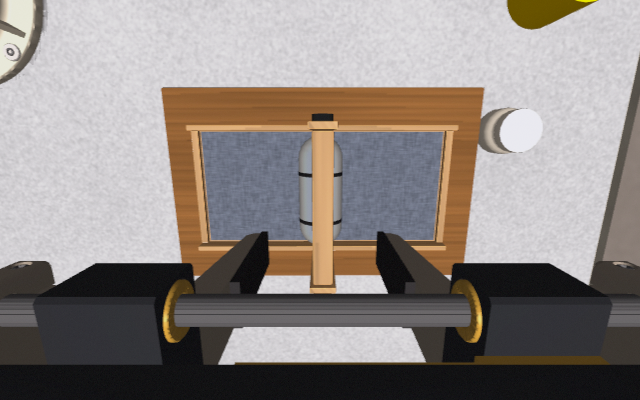

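The tray sits square and centred on the riser, with the flask at column 321 under the bar at 322.

```bash
python3 -c "
from plant import *
print(finish_job())"
```

```text
the job is handed in; nothing more can be done
None
```

I've handed the job in: the tray is square on the riser, within about a millimetre of centre, with the flask about 2 mm off the middle. Before that it was held clear above the riser for about 7 s with the flask settled, and the whole run took about 34 s of the 72 s limit.

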